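# Put the cutter sets away on their storage posts

## Task

Put the two spindle cutter sets away on their storage posts. On the post with the wooden foot go the plain silver collar at the bottom, then the blue cutter block, then the brass ring on top; on the post with the black foot goes the red cutter block, with the black ball bearing on top of it. Lower each piece down its post until it lies flat, without dropping it, and leave the green cutter block where it is.

Things in the scene. Friction and masses are not known exactly. Their poses are not given: they have to be found in the camera images.
- collar: Plain bright steel (silver) spacer collar: a flat ring, outer diameter 60 mm, 16 mm high, with a 30 mm bore right through; lies flat on the bench at the start. Loose. Origin: centre of its underside, on the axis; z points up along the axis. It can be gripped across its outside at any yaw.
- blue_cutter: Blue cutter block (blue painted cylinder with four dark pockets and small steel knives, the knives standing out of the cylinder less than 2 mm and not felt in a grasp): a flat ring, outer diameter 62 mm, 20 mm high, with a 30 mm bore right through; lies flat on the bench at the start. Loose. Origin: centre of its underside, on the axis; z points up along the axis. It can be gripped across its outside at any yaw.
- brass_ring: Brass ring with four small dark spanner holes in its top: a flat ring, outer diameter 54 mm, 12 mm high, with a 30 mm bore right through; lies flat on the bench at the start. Loose. Origin: centre of its underside, on the axis; z points up along the axis. It can be gripped across its outside at any yaw.
- red_cutter: Red cutter block (red painted cylinder with four dark pockets and small steel knives, the knives standing out of the cylinder less than 2 mm and not felt in a grasp): a flat ring, outer diameter 62 mm, 20 mm high, with a 30 mm bore right through; lies flat on the bench at the start. Loose. Origin: centre of its underside, on the axis; z points up along the axis. It can be gripped across its outside at any yaw.
- bearing: Black ball bearing with ten steel balls showing in its top: a flat ring, outer diameter 58 mm, 16 mm high, with a 30 mm bore right through; lies flat on the bench at the start. Loose. Origin: centre of its underside, on the axis; z points up along the axis. It can be gripped across its outside at any yaw.
- green_cutter: Green cutter block (green painted cylinder with four dark pockets and small steel knives, the knives standing out of the cylinder less than 2 mm and not felt in a grasp): a flat ring, outer diameter 62 mm, 20 mm high, with a 30 mm bore right through; lies flat on the bench at the start. Loose. Origin: centre of its underside, on the axis; z points up along the axis. It can be gripped across its outside at any yaw. It belongs to another job and stays where it is.
- wood_stand: Storage post with a brown wooden round foot, fixed to the bench (its place differs each time). Foot 84 mm diameter, 14 mm thick; from its centre a bare aluminium post, 18 mm diameter, rises 50 mm above the foot (to 64 mm above the bench), its top 8 mm tapering to 8 mm diameter. Origin: centre of the foot's underside, on the bench; z up along the post. A ring at the bottom of the stack rests on the foot, 14 mm above this origin.
- black_stand: Storage post with a black plastic round foot, fixed to the bench (its place differs each time). Foot 84 mm diameter, 14 mm thick; from its centre a bare aluminium post, 18 mm diameter, rises 50 mm above the foot (to 64 mm above the bench), its top 8 mm tapering to 8 mm diameter. Origin: centre of the foot's underside, on the bench; z up along the post. A ring at the bottom of the stack rests on the foot, 14 mm above this origin.
There are look-alikes about, which are no part of the job. What is meant by the red_cutter is not purple, and is the smaller of those in its own colour.

How it is judged:
At the end, for the whole second after the job is handed in: Wooden-footed post, from below: silver collar, blue cutter, brass ring; black-footed post: red cutter, bearing. Each round its post (within 10 mm), flat (0.1 rad), at its stacked height within 4 mm, released, at rest. Green cutter within 30 mm of its start (horizontal distance between each of collar, blue_cutter, brass_ring and wood_stand below 0.01 m and z of collar in the frame of wood_stand between 0.01 and 0.018 m and angle between each of collar, blue_cutter, brass_ring, red_cutter, bearing's own z axis and vertical below 0.1 rad and linear speed of each of collar, blue_cutter, brass_ring, red_cutter, bearing below 0.02 m/s and z of blue_cutter in the frame of wood_stand between 0.026 and 0.034 m and z of brass_ring in the frame of wood_stand between 0.046 and 0.054 m and horizontal distance between each of red_cutter, bearing and black_stand below 0.01 m and z of red_cutter in the frame of black_stand between 0.01 and 0.018 m and z of bearing in the frame of black_stand between 0.03 and 0.038 m and distance of green_cutter from where it was at the start of the episode below 0.03 m); the robot touches nothing.
It fails at once if the green cutter block is moved more than 30 mm (distance of green_cutter from where it was at the start of the episode above 0.03 m).
It fails at once if a piece is dropped down a post (faster than 0.6 m/s while on a post) ((horizontal distance between collar and wood_stand below 0.02 m and z of collar in the frame of wood_stand below 0.08 m and linear speed of collar above 0.6 m/s) or (horizontal distance between collar and black_stand below 0.02 m and z of collar in the frame of black_stand below 0.08 m and linear speed of collar above 0.6 m/s) or (horizontal distance between blue_cutter and wood_stand below 0.02 m and z of blue_cutter in the frame of wood_stand below 0.08 m and linear speed of blue_cutter above 0.6 m/s) or (horizontal distance between blue_cutter and black_stand below 0.02 m and z of blue_cutter in the frame of black_stand below 0.08 m and linear speed of blue_cutter above 0.6 m/s) or (horizontal distance between brass_ring and wood_stand below 0.02 m and z of brass_ring in the frame of wood_stand below 0.08 m and linear speed of brass_ring above 0.6 m/s) or (horizontal distance between brass_ring and black_stand below 0.02 m and z of brass_ring in the frame of black_stand below 0.08 m and linear speed of brass_ring above 0.6 m/s) or (horizontal distance between red_cutter and wood_stand below 0.02 m and z of red_cutter in the frame of wood_stand below 0.08 m and linear speed of red_cutter above 0.6 m/s) or (horizontal distance between red_cutter and black_stand below 0.02 m and z of red_cutter in the frame of black_stand below 0.08 m and linear speed of red_cutter above 0.6 m/s) or (horizontal distance between bearing and wood_stand below 0.02 m and z of bearing in the frame of wood_stand below 0.08 m and linear speed of bearing above 0.6 m/s) or (horizontal distance between bearing and black_stand below 0.02 m and z of bearing in the frame of black_stand below 0.08 m and linear speed of bearing above 0.6 m/s)).
It also fails if it takes over 138 s, if anything falls off the work surface, if the arm or the gripper's body presses on something with over 40 N, if the wrist force passes 120 N, or if a joint passes its speed limit or range.

## Robot

A 6-joint arm with a two-finger parallel gripper is mounted at the origin on the work surface. World frame = base frame: x ahead of the robot, y to its left, z up, the work surface at z = 0. Lengths are in m, angles in rad, forces in N, time in s.
With the tool pointing down it reaches from about 0.425 to 0.95 m from the base axis. Payload 3.5 kg.
Tool frame: the origin (TCP) lies at the very end of the fingers, on their centre line; the grasp point (between the pads) lies 19 mm behind it; z points along the fingers, y is the line along which they close (so a half turn about z gives the same grasp; the last joint's range is limited). The gripper opens to 85 mm and grips with 20 to 120 N. Pads are 22 mm wide; open, the fingers measure 114 mm over their backs; the gripper's body (76 mm by 85 mm) begins 54 mm behind the grasp point. The pads swing forward as they close: fully open they stand 13 mm farther back than shut.
Start: joints at [1.113, 0.286, 1.577, -0, 1.279, -0.15], TCP at [0.204, 0.643, 0.231] pointing down, gripper open.
Joint ranges: [-2.77, 2.77], [-0.9, 2.22], [0.21, 2.48], [-1.53, 4.67], [0.24, 2.81], [-2.84, 2.84]. Speed limits (rad/s): [2.79, 2.79, 3.14, 3.14, 3.14, 3.14].

## Interface

Orientations are given as a unit quaternion [x, y, z, w].
In Python, from plant import ctrl gives the robot as it stands.
- The arm moves only by the tool carry_out, never from a script. Its argument "deltas" is one flat list of numbers, 6 for each row, row after row: the shift along the tool's x, y, z in m, then the turn, a rotation vector about the tool's x, y, z in rad. A call has 1 to 5 rows; each row is the pose to reach, as a shift and turn from the pose commanded when the call began, along the tool's axes at that moment; what a row does not reach only later rows make up. A row lasts 1/8 s, in which the tool goes at most 62.5 mm and 10.7 degrees, less where a joint would pass 70% of its speed; a pose out of reach is approached as far as the arm can. A call with a gripper value outside its range is refused whole. "grip" is the opening in per cent of the stroke, from 0 (shut) to 100 (fully open), set as the call begins (left out, the last holds). The fingers move at their own pace and stop on an object; "grip_force" is the grip in N (left out, the last holds). Time passes only in rows, so rows that repeat a pose let the fingers close. It gives the time, the measured TCP pose, the force, the opening and the grip force at its end, in the units of the state.
- ctrl.get_state(): the state, without advancing time (a new reading comes with each control period).
- ctrl.read_camera(name): name is "scene" or "side" or "wrist"; returns (picture, depth): 480x640x3 uint8, red, green, blue; 480x640 float32, m along the optical axis (not along the pixel's ray), 0 where there is no reading.
- ctrl.camera_model(name): a dict with "intrinsics" (3x3 intrinsics, pixels), "k1" (the pictures are not rectified: a ray, as slopes to the right and down, at radius r is drawn at 1 + k1 r^2 times it, then the intrinsics apply), "extrinsics" (4x4, takes a point from world to camera coordinates); the wrist camera has in their place "hand_eye" (4x4, takes a point from camera to tool coordinates, whose origin is the TCP and whose axes are the flange's). Camera axes: x right, y down, z forward; pixel columns grow to the right and rows downward; lengths in m; the calibration is good to about 2 mm. A picture is of the moment at which its call begins: read the wrist's pose just before it. camera_model takes no time and is no camera call.
- ctrl.sign_off(): hands the job in; it is judged then, once.
Trained networks look in the newest picture that a camera, given by its name, has taken for a name from the list of things; names that differ only in an ending like _2 or _b are one class to them, and where a whole thing is asked for, a point or a joint stands for the part that bears it (a point fixed in the world has none). Each returns a list of dicts, best first, with "score" (0 to 1); they miss things now and then, are a little off and sometimes report something else, mostly with a low value. They report only what shows in the picture. A call takes as long as a camera call. They do not tell look-alikes from the thing itself.
- ctrl.find_in(camera, query): "uv" ([column, row] in pixels, amid what is visible of it).
The state is a dict: "time": time; "qpos": joint angles; "dq": joint speeds; "joint_efforts": joint torques, N m; "eef_pos": TCP position; "tcp_rot": TCP orientation; "contact_force": force on the tool from outside, world axes, zero at the start; "wrist_torque": the same for the moment, N m; "opening": opening from 0.0 (shut) to 1.0 (fully open); "finger_force": force on a finger pad.
Only numpy, scipy, OpenCV 4.12 (cv2) and the standard library are available. Lean on these libraries where they do the work, as an engineer would, in place of code of your own. Each camera call takes 0.05 s, during which the arm holds its last target. There are 200 camera calls.

## Working session

There is one attempt and no reset: what is moved stays moved. The work goes in short steps, Python scripts to look and compute and a tool call to move; the robot and the scene stay as the last step left them, time stands still between calls to the robot, and variables do not carry over. Pictures are saved under pics/ and viewed, at most 14 in all, crops included, and the job is handed in when it is done.

Besides the shell and the picture viewer there is one more tool, called after ">>>" by a JSON object that holds its "fn" and its "kwargs", one argument or row to a line. carry_out: Moves the arm, as the interface text tells. Its arguments: {"type":"object","properties":{"deltas":{"type":"array"},"grip":{"type":"number"},"grip_force":{"type":"number"}},"required":["deltas"]}

```bash
ls; mkdir -p pics
cat > h.py <<'E'
import numpy as np, cv2
from plant import ctrl
from scipy.spatial.transform import Rotation as R
def T_wc(name, st=None):
    m=ctrl.camera_model(name)
    if 'extrinsics' in m: return np.linalg.inv(np.array(m['extrinsics']))
    st=st or ctrl.get_state(); T=np.eye(4); T[:3,:3]=R.from_quat(st['tcp_rot']).as_matrix(); T[:3,3]=st['eef_pos']
    return T@np.array(m['hand_eye'])
def slopes(name,uv):
    m=ctrl.camera_model(name); K=np.array(m['intrinsics']); k=m['k1']
    return cv2.undistortPoints(np.array(uv,float).reshape(-1,1,2),K,np.array([k,0,0,0,0.])).reshape(-1,2)
def ray(name,uv,T):
    s=slopes(name,uv); d=np.c_[s,np.ones(len(s))]@T[:3,:3].T
    return T[:3,3],d
def atz(name,uv,z,T):
    o,d=ray(name,uv,T); return o+d*((z-o[2])/d[:,2:])
def cloud(name,depth,T):
    v,u=np.mgrid[:480,:640]; s=slopes(name,np.c_[u.ravel(),v.ravel()])
    z=depth.ravel(); P=np.c_[s*z[:,None],z]@T[:3,:3].T+T[:3,3]; P[z==0]=np.nan
    return P.reshape(480,640,3)
E
python3 - <<'E'
from h import *
for c in ['scene','side','wrist']:
    st=ctrl.get_state();T=T_wc(c,st)
    im,d=ctrl.read_camera(c); cv2.imwrite(f'pics/{c}0.png',im[...,::-1]); np.savez(f'{c}0.npz',im=im,d=d,T=T)
    print(c,T.round(3).tolist(),ctrl.camera_model(c)['intrinsics'])
    if c=='wrist': continue
    P=cloud(c,d,T)
    for q in ['collar','blue_cutter','brass_ring','red_cutter','bearing','green_cutter','wood_stand','black_stand']:
        for r in ctrl.find_in(c,q)[:3]:
            u,v=np.round(r['uv']).astype(int); print(q,round(r['score'],2),u,v,P[v,u].round(3))
print(st)
E
```

```text
pics
scene [[0.823, 0.456, -0.339, 1.081], [0.568, -0.659, 0.494, -0.746], [0.002, -0.599, -0.801, 1.279], [0.0, 0.0, 0.0, 1.0]] [[602.51600767   0.         319.75121369]
 [  0.         602.51600767 228.36939534]
 [  0.           0.           1.        ]]
collar 0.73 322 170 [0.436 0.205 0.016]
blue_cutter 0.72 383 146 [ 0.521  0.399 -0.001]
brass_ring 0.77 274 247 [ 0.476 -0.073 -0.003]
red_cutter 0.74 257 288 [ 0.517 -0.196 -0.002]
red_cutter 0.66 276 326 [ 0.622 -0.256  0.008]
red_cutter 0.66 256 375 [ 0.656 -0.376  0.   ]
bearing 0.74 372 226 [0.655 0.119 0.013]
green_cutter 0.94 322 282 [ 0.639 -0.091 -0.001]
green_cutter 0.45 382 146 [0.523 0.389 0.009]
wood_stand 0.96 308 208 [0.482 0.072 0.014]
black_stand 0.93 207 357 [ 0.544 -0.409  0.016]
side [[0.887, -0.317, 0.336, 0.111], [-0.462, -0.619, 0.635, -0.819], [0.007, -0.718, -0.696, 0.964], [0.0, 0.0, 0.0, 1.0]] [[585.84512623   0.         326.90853299]
 [  0.         585.84512623 241.00147963]
 [  0.           0.           1.        ]]
collar 0.59 240 218 [ 0.425  0.234 -0.004]
collar 0.57 348 217 [0.66  0.107 0.005]
collar
[... 720 characters left out ...]
': array([ 1.11299233e+00,  2.86239836e-01,  1.57666885e+00, -6.53039861e-06,
        1.27859711e+00, -1.49968843e-01]), 'dq': array([ 7.03716717e-06, -1.26233286e-05,  1.63448229e-03, -1.80453397e-04,
        6.97933917e-05,  5.03971611e-04]), 'joint_efforts': array([ 1.16738206e-04, -4.05966139e+01, -2.92943537e+01, -1.19441343e-04,
        3.87339669e-04, -2.93548183e-06]), 'eef_pos': array([0.20447592, 0.64328464, 0.23138191]), 'tcp_rot': array([1.53309635e-01, 9.88178199e-01, 4.05022990e-05, 1.59784952e-05]), 'contact_force': array([-0.22870794,  0.11936096,  0.3220857 ]), 'wrist_torque': array([ 0.00046241,  0.02141306, -0.00275247]), 'finger_force': 0.0, 'opening': 1.0013628218814683}
```

View pics/scene0.png

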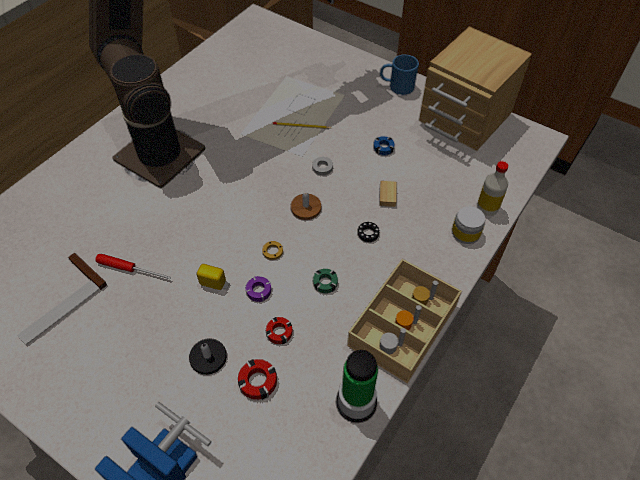

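View pics/side0.png

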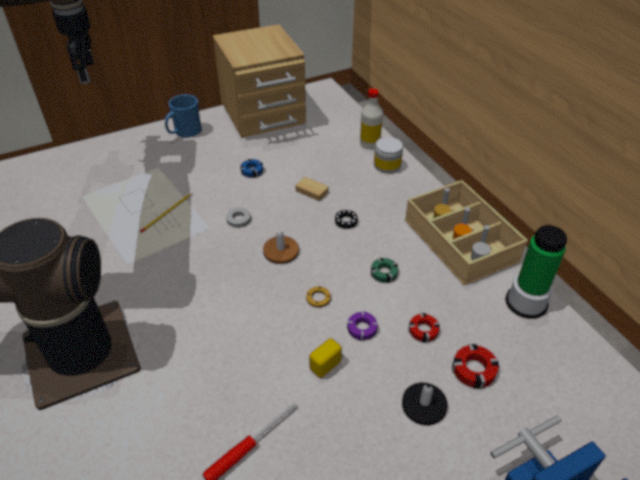

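The scene view shows the collar at (322,166), the blue cutter at (384,146), brass at (273,250) and the bearing at (369,232). Green is at (325,281), the small red (the wanted one) at (279,330), the wooden foot at (306,206) and the black foot at (207,357). Decoys are the purple cutter at (258,289) and the large red at (257,379). The side view agrees.

Run:
```python
from h import *
s=np.load('scene0.npz');d=np.load('side0.npz')
hand={'collar':((322,166),(239,217),.008),'blue':((384,146),(252,168),.01),'brass':((273,250),(318,296),.006),'red':((279,330),(424,328),.01),'bearing':((369,232),(346,218),.008),'green':((325,281),(384,270),.01),'wood':((306,206),(281,249),.014),'black':((207,357),(425,403),.014)}
for n,(a,b,h) in hand.items():
    o1,d1=ray('scene',[a],s['T']);o2,d2=ray('side',[b],d['T'])
    t=np.linalg.lstsq(np.c_[d1[0],-d2[0]],o2-o1,rcond=None)[0]
    p,q=o1+t[0]*d1[0],o2+t[1]*d2[0]
    print(n,((p+q)/2).round(3),'gap',np.linalg.norm(p-q).round(4),atz('scene',[a],h,s['T'])[0].round(3),atz('side',[b],h,d['T'])[0].round(3))
st=ctrl.get_state();print(R.from_quat(st['tcp_rot']).as_matrix().round(3).tolist()); print(np.array(ctrl.camera_model('wrist')['hand_eye']).round(3).tolist())
```

```text
collar [0.421 0.227 0.006] gap 0.0019 [0.423 0.224 0.008] [0.421 0.226 0.008]
blue [0.526 0.397 0.005] gap 0.0025 [0.529 0.391 0.01 ] [0.523 0.392 0.01 ]
brass [ 0.481 -0.083  0.001] gap 0.0011 [ 0.484 -0.087  0.006] [ 0.479 -0.087  0.006]
red [ 0.633 -0.26   0.005] gap 0.0017 [ 0.635 -0.261  0.01 ] [ 0.63  -0.264  0.01 ]
bearing [0.655 0.106 0.003] gap 0.0029 [0.657 0.101 0.008] [0.652 0.103 0.008]
green [ 0.645 -0.086  0.005] gap 0.0016 [ 0.648 -0.09   0.01 ] [ 0.643 -0.089  0.01 ]
wood [0.468 0.082 0.003] gap 0.0004 [0.473 0.075 0.014] [0.464 0.072 0.014]
black [ 0.538 -0.405  0.003] gap 0.0015 [ 0.543 -0.409  0.014] [ 0.533 -0.409  0.014]
[[-0.953, 0.303, 0.0], [0.303, 0.953, -0.0], [-0.0, -0.0, -1.0]]
[[0.0, -0.947, -0.322, 0.082], [1.0, 0.001, -0.002, 0.001], [0.002, -0.322, 0.947, -0.143], [0.0, 0.0, 0.0, 1.0]]
```

```bash
cat >> h.py <<'E'
def plan(x,y,z):
    st=ctrl.get_state(); Rm=R.from_quat(st['tcp_rot']).as_matrix(); d=Rm.T@(np.array([x,y,z])-st['eef_pos'])
    print('t',round(st['time'],2),'at',st['eef_pos'].round(4),'delta tool',d.round(4),'rows',np.linalg.norm(d)/.0625,'yaw',np.degrees(R.from_matrix(Rm).as_euler('zyx')).round(2),'F',st['contact_force'].round(1))
E
python3 -c "
from h import *
plan(.421,.227,.15)"
```

```text
t 0.95 at [0.2045 0.6433 0.2313] delta tool [-0.3325 -0.3311  0.0813] rows 7.61936230527189 yaw [-162.37    0.    180.  ] F [-0.3 -0.3 -0.5]
```

>>> {"fn": "carry_out", "kwargs": {
  "deltas": [-0.044,-0.044,0,0,0,0,-0.088,-0.088,0,0,0,0,-0.132,-0.132,0,0,0,0,-0.176,-0.176,0,0,0,0,-0.22,-0.22,0,0,0,0],
  "grip": 100,
  "grip_force": 40
}}

```text
time: 1.58
eef_pos: [0.3481, 0.3652, 0.2317]
tcp_rot: [0.153, 0.988, 0.0, 0.0]
contact_force: [0.8, -0.8, 0.3]
opening: 1.002
finger_force: 0.0
```

>>> {"fn": "carry_out", "kwargs": {
  "deltas": [-0.04,-0.04,0.025,0,0,0,-0.08,-0.08,0.05,0,0,0,-0.112,-0.111,0.081,0,0,0,-0.112,-0.111,0.081,0,0,0,-0.112,-0.111,0.081,0,0,0]
}}

```text
time: 2.2
eef_pos: [0.4209, 0.2275, 0.1509]
tcp_rot: [0.154, 0.988, 0.0, 0.0]
contact_force: [0.3, 1.1, 0.0]
opening: 1.001
finger_force: 0.0
```

```bash
cat >> h.py <<'E'
def look(tag,*qs):
    st=ctrl.get_state();T=T_wc('wrist',st); im,d=ctrl.read_camera('wrist')
    cv2.imwrite(f'pics/{tag}.png',im[...,::-1]); np.savez(f'{tag}.npz',im=im,d=d,T=T); P=cloud('wrist',d,T)
    for q,h in qs:
        for r in ctrl.find_in('wrist',q)[:2]:
            u,v=np.round(r['uv']).astype(int); print(q,round(r['score'],2),u,v,'depth',P[v,u].round(4),'at h',atz('wrist',[[u,v]],h,T)[0].round(4))
    return im,d,T,P
E
python3 - <<'E'
from h import *
look('w1',('collar',.016),('wood_stand',.014)); plan(.421,.227,.15)
E
```

```text
collar 0.69 313 232 depth [ 4.330e-01  2.218e-01 -3.000e-04] at h [0.428  0.2235 0.016 ]
wood_stand 0.97 162 306 depth [0.4524 0.0786 0.0161] at h [0.4532 0.0773 0.014 ]
wood_stand 0.57 103 474 depth [ 0.6194 -0.072   0.0092] at h [ 0.6147 -0.0664  0.014 ]
t 2.35 at [0.4209 0.2284 0.1515] delta tool [-0.0006 -0.0013  0.0015] rows 0.03392059122270343 yaw [-1.6247e+02  1.2000e-01 -1.7995e+02] F [1.  0.3 1.4]
```

View pics/w1.png

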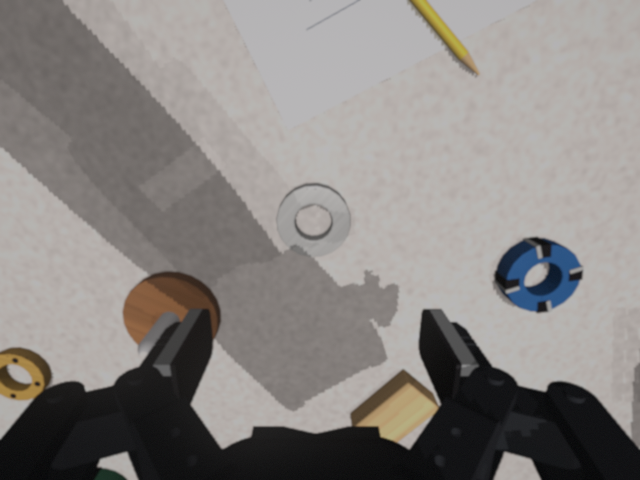

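The wrist view shows the collar top at (314,219), the wooden foot at (171,312), blue at (538,275) and brass at (20,373).

```bash
cat >> h.py <<'E'
def ortho(tag,x,y,h,half=.06,px=2000):
    "bird's-eye patch on the plane z=h; rows = +x, cols = +y"
    f=np.load(tag+'.npz'); T=f['T']; cn='wrist' if tag[0]=='w' else ('scene' if tag[:2]=='sc' else 'side'); m=ctrl.camera_model(cn)
    g=np.arange(-half,half,1/px); X,Y=np.meshgrid(x+g,y+g,indexing='ij')
    P=np.c_[X.ravel(),Y.ravel(),np.full(X.size,h)]; I=np.linalg.inv(T)
    uv,_=cv2.projectPoints(P,cv2.Rodrigues(I[:3,:3])[0],I[:3,3],np.array(m['intrinsics']),np.array([m['k1'],0,0,0,0.]))
    uv=uv.reshape(*X.shape,2).astype(np.float32)
    return cv2.remap(f['im'],uv[...,0],uv[...,1],cv2.INTER_LINEAR)
def circ(tag,x,y,h,rad,half=.06,px=2000,ch=None,tol=.08):
    o=ortho(tag,x,y,h,half,px); g=cv2.GaussianBlur(cv2.cvtColor(o,cv2.COLOR_RGB2GRAY) if ch is None else np.ascontiguousarray(o[...,ch]),(0,0),2)
    c=cv2.HoughCircles(g,cv2.HOUGH_GRADIENT_ALT,1,5,param1=60,param2=.3,minRadius=int(rad*px*(1-tol)),maxRadius=int(rad*px*(1+tol)))
    if c is None: print(tag,'none',rad); return None
    for k in c[0][:2]: print(tag,'centre',np.round([x-half+k[1]/px,y-half+k[0]/px],4),'r mm',round(k[2]/px*1e3,1))
    return c[0]
E
python3 - <<'E'
from h import *
for n,x,y,h,r in [('collar',.423,.226,.016,.03),('wood foot',.465,.075,.014,.042),('blue',.526,.397,.02,.031),('brass',.482,-.086,.012,.027)]:
    print(n)
    circ('w1',x,y,h,r); 
    if r<.04: circ('w1',x,y,h,.015,tol=.15)
    for t in ('scene0','side0'): circ(t,x,y,h,r)
cv2.imwrite('pics/o1.png',np.hstack([ortho('w1',x,y,h)[...,::-1] for x,y,h in [(.423,.226,.016),(.465,.075,.014),(.526,.397,.02)]]))
E
```

```text
collar
w1 centre [0.418  0.2255] r mm 30.4
w1 centre [0.418  0.2265] r mm 14.4
scene0 centre [0.423  0.2265] r mm 29.7
side0 none 0.03
wood foot
w1 centre [0.467  0.0775] r mm 41.3
scene0 centre [0.47  0.079] r mm 41.3
side0 none 0.042
blue
w1 centre [0.524  0.3935] r mm 30.5
w1 centre [0.5145 0.385 ] r mm 30.3
w1 centre [0.5235 0.393 ] r mm 15.1
w1 centre [0.4985 0.377 ] r mm 14.0
scene0 none 0.031
side0 none 0.031
brass
w1 centre [ 0.4775 -0.076 ] r mm 26.3
w1 centre [ 0.4805 -0.0885] r mm 15.1
w1 centre [ 0.4765 -0.0765] r mm 14.6
scene0 centre [ 0.482  -0.0885] r mm 26.3
side0 centre [ 0.478 -0.089] r mm 25.7
```

View pics/o1.png

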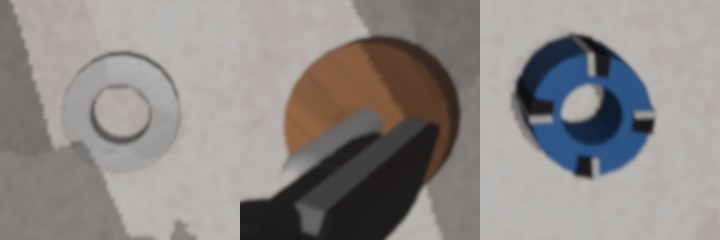

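The bird's-eye patches show the collar and blue cutter cleanly; the wooden foot is partly hidden by a finger. The radii match the stated sizes at the stated heights, so I'm going down on the collar.

```bash
python3 -c "
from h import *
plan(.420,.226,.001)"
```

```text
t 2.35 at [0.4209 0.2284 0.1515] delta tool [ 0.0004 -0.0028  0.1505] rows 2.409033710465693 yaw [-1.6247e+02  1.2000e-01 -1.7995e+02] F [1.  0.3 1.4]
```

>>> {"fn": "carry_out", "kwargs": {
  "deltas": [0,-0.001,0.05,0,0,0,0,-0.001,0.1,0,0,0,0,-0.001,0.135,0,0,0,0,-0.001,0.149,0,0,0,0,-0.001,0.149,0,0,0]
}}

```text
time: 2.98
eef_pos: [0.4202, 0.2269, 0.0014]
tcp_rot: [0.153, 0.988, -0.0, -0.0]
contact_force: [-1.0, 0.5, 1.0]
opening: 0.998
finger_force: 0.0
```

>>> {"fn": "carry_out", "kwargs": {
  "deltas": [0,0,0,0,0,0,0,0,0,0,0,0,0,0,0,0,0,0,0,0,0,0,0,0,0,0,0,0,0,0],
  "grip": 40
}}

```text
time: 3.6
eef_pos: [0.4218, 0.2267, 0.0038]
tcp_rot: [0.153, 0.988, 0.001, 0.001]
contact_force: [-2.4, -0.2, 6.5]
opening: 0.67
finger_force: 41.6
```

>>> {"fn": "carry_out", "kwargs": {
  "deltas": [0,0,-0.02,0,0,0,0,0,-0.06,0,0,0,0,0,-0.1,0,0,0,0,0,-0.1,0,0,0]
}}

```text
time: 4.1
eef_pos: [0.4232, 0.2272, 0.1058]
tcp_rot: [0.153, 0.988, 0.002, 0.004]
contact_force: [0.1, -0.0, -2.2]
opening: 0.67
finger_force: 44.3
```

Run:
```python
from h import *
look('w2'); ctrl_im,_=ctrl.read_camera('side'); cv2.imwrite('pics/x.png',ctrl_im[140:300,140:400,::-1].repeat(3,0).repeat(3,1)[:,:800]); plan(.468,.077,.12)
a=cv2.imread('pics/w2.png'); b=cv2.resize(ctrl_im[150:290,150:350,::-1],(686,480)); cv2.imwrite('pics/w2b.png',cv2.resize(np.hstack([a,b]),(800,290)))
```

```text
t 4.2 at [0.4201 0.2262 0.1015] delta tool [-0.0909 -0.1277 -0.0185] rows 2.524882553520744 yaw [-1.6236e+02  4.0000e-02 -1.7999e+02] F [ 1.1  0.1 -3.4]
```

View pics/w2b.png

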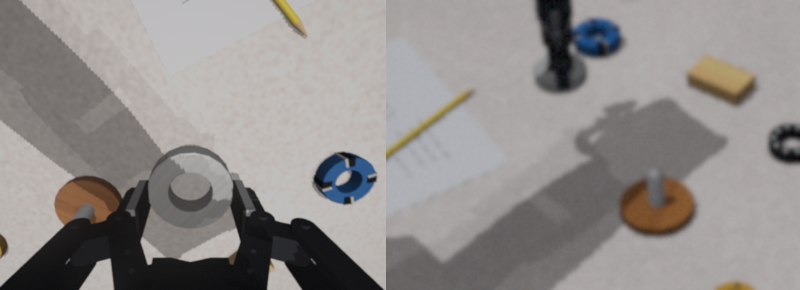

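The collar is held level between the pads: top at about (190,185) in the composite, and the wooden stand is at left.

Run:
```python
from h import *
for h in (.11,.114,.118):
    circ('w2',.42,.226,h,.03); circ('w2',.42,.226,h,.015,tol=.12)
print('wood');circ('w2',.468,.078,.014,.042,half=.07)
```

```text
w2 centre [0.427 0.227] r mm 30.9
w2 centre [0.4265 0.2265] r mm 16.0
w2 centre [0.425 0.226] r mm 30.0
w2 centre [0.4175 0.229 ] r mm 29.1
w2 centre [0.424 0.227] r mm 15.7
w2 centre [0.421 0.23 ] r mm 30.0
w2 centre [0.422 0.228] r mm 15.2
wood
w2 centre [0.466 0.077] r mm 41.1
```

```bash
cat >> h.py <<'E'
def dl(dx,dy,dz):
    "world shift -> tool shift, nominal yaw"
    Rm=np.array([[-.9530,.3030,0],[.3030,.9530,0],[0,0,-1]]); print('tool shift',(Rm.T@[dx,dy,dz]).round(4))
E
python3 -c "
from h import *
dl(.0445,-.1485,0); circ('scene0',.47,.079,.014,.042)
st=ctrl.get_state(); print(R.from_quat(st['tcp_rot']).as_matrix().round(4))"
```

```text
tool shift [-0.0874 -0.128   0.    ]
scene0 centre [0.47  0.079] r mm 41.3
[[-9.53e-01  3.03e-01  6.00e-04]
 [ 3.03e-01  9.53e-01  2.00e-04]
 [-6.00e-04  4.00e-04 -1.00e+00]]
```

>>> {"fn": "carry_out", "kwargs": {
  "deltas": [-0.03,-0.043,0,0,0,0,-0.06,-0.086,0,0,0,0,-0.087,-0.128,0,0,0,0,-0.087,-0.128,0,0,0,0]
}}

```text
time: 4.7
eef_pos: [0.4639, 0.0754, 0.0996]
tcp_rot: [0.156, 0.988, -0.0, -0.002]
contact_force: [-0.3, 0.5, -3.0]
opening: 0.669
finger_force: 44.4
```

Run:
```python
from h import *
look('w3'); plan(.465,.078,.1)
for h in (.112,.115): circ('w3',.467,.079,h,.03); circ('w3',.467,.079,h,.015,tol=.12)
circ('w3',.467,.078,.014,.042,half=.07)
im,_=ctrl.read_camera('side'); a=cv2.imread('pics/w3.png');b=cv2.resize(im[170:290,200:371,::-1],(684,480)); cv2.imwrite('pics/w3b.png',cv2.resize(np.hstack([a,b]),(800,290)))
```

```text
t 4.75 at [0.4633 0.0769 0.0995] delta tool [-0.0013  0.0016 -0.0005] rows 0.03384590155161392 yaw [-162.16   -0.22 -179.97] F [ 0.4  0.7 -2.3]
w3 centre [0.464 0.076] r mm 29.7
w3 centre [0.462  0.0765] r mm 15.1
w3 centre [0.462  0.0765] r mm 29.2
w3 centre [0.46  0.077] r mm 14.8
w3 centre [0.464 0.078] r mm 41.1
```

View pics/w3b.png

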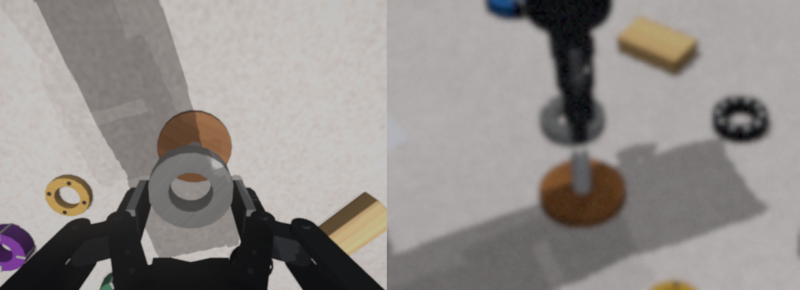

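The collar hangs over the wooden post in both views and is centred to about 2 mm. Lowering.

>>> {"fn": "carry_out", "kwargs": {
  "deltas": [-0.001,0.002,0.02,0,0,0,-0.001,0.002,0.04,0,0,0,-0.001,0.002,0.055,0,0,0,-0.001,0.002,0.065,0,0,0]
}}

```text
time: 5.3
eef_pos: [0.465, 0.0804, 0.035]
tcp_rot: [0.153, 0.988, -0.0, -0.001]
contact_force: [1.0, -0.4, -3.1]
opening: 0.672
finger_force: 44.3
```

>>> {"fn": "carry_out", "kwargs": {
  "deltas": [0,0,0.01,0,0,0,0,0,0.016,0,0,0,0,0,0.016,0,0,0]
}}

```text
time: 5.68
eef_pos: [0.4658, 0.0795, 0.02]
tcp_rot: [0.153, 0.988, -0.0, -0.0]
contact_force: [0.1, 1.1, -2.6]
opening: 0.664
finger_force: 44.3
```

>>> {"fn": "carry_out", "kwargs": {
  "deltas": [0,0,0.002,0,0,0,0,0,0.002,0,0,0]
}}

```text
time: 5.92
eef_pos: [0.4662, 0.0795, 0.0186]
tcp_rot: [0.153, 0.988, 0.0, 0.0]
contact_force: [-0.2, -0.2, -2.0]
opening: 0.671
finger_force: 44.3
```

>>> {"fn": "carry_out", "kwargs": {
  "deltas": [0,0,0.0015,0,0,0,0,0,0.0015,0,0,0]
}}

```text
time: 6.18
eef_pos: [0.4664, 0.0795, 0.0178]
tcp_rot: [0.153, 0.988, -0.0, 0.0]
contact_force: [-2.5, -0.1, 5.5]
opening: 0.67
finger_force: 45.1
```

Touched down at the expected height. I'll release gently, opening fully since there is nothing near, then rise and look.

>>> {"fn": "carry_out", "kwargs": {
  "deltas": [0,0,0,0,0,0,0,0,0,0,0,0,0,0,0,0,0,0,0,0,-0.03,0,0,0,0,0,-0.08,0,0,0],
  "grip": 100
}}

```text
time: 6.8
eef_pos: [0.4642, 0.0796, 0.0957]
tcp_rot: [0.153, 0.988, -0.0, -0.003]
contact_force: [1.1, 0.3, 0.4]
opening: 1.002
finger_force: 0.0
```

Run:
```python
from h import *
look('w4',('collar',.03),('brass_ring',.012))
circ('w4',.467,.079,.03,.03); circ('w4',.467,.079,.014,.042)
plan(.524,.3935,.12)
```

```text
collar 0.77 320 234 depth [0.4565 0.0852 0.0165] at h [0.4523 0.0864 0.03  ]
brass_ring 0.73 94 331 depth [ 0.4833 -0.1026  0.0008] at h [ 0.4788 -0.0929  0.012 ]
w4 centre [0.467  0.0805] r mm 30.0
w4 centre [0.467 0.077] r mm 42.4
t 6.95 at [0.4685 0.0795 0.0999] delta tool [ 0.0421  0.3161 -0.0198] rows 5.112304978300844 yaw [-162.37    0.42  179.98] F [ 0.9 -0.1 -0.5]
```

>>> {"fn": "carry_out", "kwargs": {
  "deltas": [0.008,0.06,0,0,0,0,0.016,0.12,0,0,0,0,0.024,0.18,0,0,0,0,0.03,0.24,0,0,0,0,0.036,0.29,-0.02,0,0,0]
}}

```text
time: 7.58
eef_pos: [0.5174, 0.3679, 0.1127]
tcp_rot: [0.153, 0.988, -0.002, -0.003]
contact_force: [0.7, 0.0, 0.1]
opening: 1.003
finger_force: 0.0
```

>>> {"fn": "carry_out", "kwargs": {
  "deltas": [0.004,0.027,0,0,0,0,0.004,0.027,0,0,0,0,0.004,0.027,0,0,0,0]
}}

```text
time: 7.95
eef_pos: [0.5228, 0.3926, 0.1148]
tcp_rot: [0.153, 0.988, -0.001, -0.001]
contact_force: [0.8, 0.0, -0.9]
opening: 1.0
finger_force: 0.0
```

Run:
```python
from h import *
look('w5',('blue_cutter',.02))
circ('w5',.524,.393,.02,.031); circ('w5',.524,.393,.02,.015,tol=.12);circ('w5',.524,.393,.02,.031,ch=0);plan(.524,.393,.12)
```

```text
blue_cutter 0.83 314 249 depth [0.5365 0.3869 0.    ] at h [0.5295 0.3893 0.02  ]
w5 centre [0.522  0.3915] r mm 30.8
w5 centre [0.5235 0.3925] r mm 14.9
w5 centre [0.5205 0.394 ] r mm 30.9
t 8.05 at [0.5233 0.3923 0.1156] delta tool [-0.0004  0.0009 -0.0044] rows 0.07175131606425925 yaw [-1.6230e+02 -1.1000e-01  1.7992e+02] F [-0.8 -0.8 -0.4]
```

>>> {"fn": "carry_out", "kwargs": {
  "deltas": [0,0,0.05,0,0,0,0,0,0.095,0,0,0,0,0,0.11,0,0,0,0,0,0.11,0,0,0]
}}

```text
time: 8.55
eef_pos: [0.5235, 0.3928, 0.0061]
tcp_rot: [0.154, 0.988, -0.001, -0.001]
contact_force: [-0.1, 0.4, 0.3]
opening: 1.002
finger_force: 0.0
```

>>> {"fn": "carry_out", "kwargs": {
  "deltas": [0,0,0,0,0,0,0,0,0,0,0,0,0,0,0,0,0,0,0,0,0,0,0,0],
  "grip": 40
}}

```text
time: 9.05
eef_pos: [0.5257, 0.3945, 0.0104]
tcp_rot: [0.153, 0.988, 0.001, 0.002]
contact_force: [-1.3, -2.0, 5.0]
opening: 0.689
finger_force: 41.8
```

>>> {"fn": "carry_out", "kwargs": {
  "deltas": [0,0,-0.03,0,0,0,0,0,-0.07,0,0,0,0,0,-0.104,0,0,0,0,0,-0.104,0,0,0]
}}

```text
time: 9.55
eef_pos: [0.5265, 0.3954, 0.116]
tcp_rot: [0.153, 0.988, 0.003, 0.004]
contact_force: [0.4, 0.3, -2.1]
opening: 0.691
finger_force: 43.7
```

Run:
```python
from h import *
look('w6')
for h in (.12,.123): circ('w6',.524,.393,h,.031); circ('w6',.524,.393,h,.015,tol=.12)
plan(.466,.0795,.11)
```

```text
w6 centre [0.5285 0.394 ] r mm 31.5
w6 centre [0.528  0.3955] r mm 15.5
w6 centre [0.5285 0.395 ] r mm 30.5
w6 centre [0.526 0.396] r mm 15.4
t 9.6 at [0.5249 0.3944 0.1129] delta tool [-0.0393 -0.318   0.002 ] rows 5.126253566259616 yaw [-162.37    0.23 -179.88] F [-0.9 -0.8 -1.4]
```

>>> {"fn": "carry_out", "kwargs": {
  "deltas": [-0.008,-0.06,0,0,0,0,-0.016,-0.12,0,0,0,0,-0.024,-0.18,0,0,0,0,-0.03,-0.24,0,0,0,0,-0.037,-0.29,0,0,0,0]
}}

```text
time: 10.22
eef_pos: [0.4689, 0.1043, 0.1085]
tcp_rot: [0.153, 0.988, -0.0, -0.002]
contact_force: [1.0, 0.2, -1.7]
opening: 0.691
finger_force: 43.8
```

>>> {"fn": "carry_out", "kwargs": {
  "deltas": [-0.003,-0.027,0,0,0,0,-0.003,-0.027,0,0,0,0,-0.003,-0.027,0,0,0,0]
}}

```text
time: 10.6
eef_pos: [0.4653, 0.08, 0.1097]
tcp_rot: [0.153, 0.988, 0.0, -0.001]
contact_force: [-0.1, 0.7, -2.5]
opening: 0.695
finger_force: 43.8
```

Run:
```python
from h import *
look('w7')
for h in (.118,.121): circ('w7',.467,.079,h,.031); circ('w7',.467,.079,h,.015,tol=.12)
circ('w7',.467,.078,.014,.042,half=.07); circ('w7',.467,.078,.03,.030,half=.07)
plan(.466,.0795,.04)
```

```text
w7 centre [0.4665 0.08  ] r mm 30.3
w7 centre [0.4645 0.0805] r mm 15.3
w7 centre [0.432  0.0935] r mm 14.6
w7 none 0.031
w7 centre [0.463  0.0815] r mm 14.9
w7 centre [0.4655 0.081 ] r mm 41.6
w7 centre [0.4525 0.0795] r mm 30.1
w7 centre [0.4555 0.0865] r mm 30.1
t 10.65 at [0.4655 0.0803 0.11  ] delta tool [-0.0008 -0.0006  0.07  ] rows 1.119728030151315 yaw [-1.6240e+02 -8.0000e-02 -1.7998e+02] F [-0.2  0.6 -2.2]
```

Well centred. Lowering to just above the collar.

>>> {"fn": "carry_out", "kwargs": {
  "deltas": [-0.001,0,0.02,0,0,0,-0.001,0,0.04,0,0,0,-0.001,0,0.058,0,0,0,-0.001,0,0.066,0,0,0,-0.001,0,0.067,0,0,0]
}}

```text
time: 11.28
eef_pos: [0.4666, 0.0799, 0.0433]
tcp_rot: [0.153, 0.988, -0.0, -0.001]
contact_force: [0.4, 0.3, -1.9]
opening: 0.69
finger_force: 43.9
```

>>> {"fn": "carry_out", "kwargs": {
  "deltas": [0,0,0.002,0,0,0,0,0,0.002,0,0,0]
}}

```text
time: 11.52
eef_pos: [0.4674, 0.0793, 0.0424]
tcp_rot: [0.153, 0.988, 0.0, 0.001]
contact_force: [-0.3, -0.2, -1.7]
opening: 0.688
finger_force: 43.9
```

>>> {"fn": "carry_out", "kwargs": {
  "deltas": [0,0,0.002,0,0,0,0,0,0.002,0,0,0]
}}

```text
time: 11.78
eef_pos: [0.4675, 0.0792, 0.0404]
tcp_rot: [0.153, 0.988, 0.0, 0.001]
contact_force: [0.6, 0.9, 0.8]
opening: 0.687
finger_force: 44.1
```

>>> {"fn": "carry_out", "kwargs": {
  "deltas": [0,0,0.001,0,0,0,0,0,0.001,0,0,0]
}}

```text
time: 12.02
eef_pos: [0.4675, 0.0792, 0.0403]
tcp_rot: [0.153, 0.988, 0.0, 0.0]
contact_force: [-4.1, 0.1, 9.1]
opening: 0.693
finger_force: 44.9
```

>>> {"fn": "carry_out", "kwargs": {
  "deltas": [0,0,0,0,0,0,0,0,0,0,0,0,0,0,0,0,0,0,0,0,-0.03,0,0,0,0,0,-0.08,0,0,0],
  "grip": 100
}}

```text
time: 12.65
eef_pos: [0.465, 0.0793, 0.1175]
tcp_rot: [0.153, 0.988, -0.0, -0.003]
contact_force: [1.1, 0.8, -0.9]
opening: 0.998
finger_force: 0.0
```

Run:
```python
from h import *
look('w8',('blue_cutter',.05),('brass_ring',.012))
circ('w8',.467,.079,.05,.031); circ('w8',.481,-.088,.012,.027); circ('w8',.481,-.088,.012,.015,tol=.12)
plan(.4805,-.0885,.12); dl(.4805-.467,-.0885-.0793,0)
```

```text
blue_cutter 0.64 314 265 depth [0.4797 0.0736 0.031 ] at h [0.4721 0.0762 0.05  ]
brass_ring 0.86 108 313 depth [ 0.4814 -0.1032  0.0005] at h [ 0.4773 -0.094   0.012 ]
w8 centre [0.4495 0.0805] r mm 30.7
w8 centre [ 0.481  -0.0845] r mm 26.5
w8 none 0.015
t 12.8 at [0.4693 0.0792 0.1219] delta tool [-0.0614 -0.1564  0.0021] rows 2.6890179649751347 yaw [-162.37    0.41  179.98] F [-0.2  0.1 -0.2]
tool shift [-0.0637 -0.1558  0.    ]
```

>>> {"fn": "carry_out", "kwargs": {
  "deltas": [-0.021,-0.052,0,0,0,0,-0.042,-0.104,0,0,0,0,-0.063,-0.155,0,0,0,0,-0.063,-0.155,0,0,0,0]
}}

```text
time: 13.3
eef_pos: [0.4795, -0.0904, 0.1176]
tcp_rot: [0.156, 0.988, 0.0, -0.001]
contact_force: [-0.0, 0.3, 0.3]
opening: 1.003
finger_force: 0.0
```

Run:
```python
from h import *
look('w9',('brass_ring',.012))
circ('w9',.481,-.087,.012,.027); circ('w9',.481,-.087,.012,.015,tol=.12)
plan(.4805,-.0875,.006)
a=cv2.imread('pics/w8.png');b=cv2.imread('pics/w9.png'); cv2.imwrite('pics/w89.png',cv2.resize(np.hstack([a,b]),(800,300)))
```

```text
brass_ring 0.63 315 214 depth [ 0.4651 -0.0859  0.0123] at h [ 0.4652 -0.0859  0.012 ]
w9 centre [ 0.48  -0.088] r mm 26.7
w9 centre [ 0.481 -0.087] r mm 15.0
w9 centre [ 0.478 -0.086] r mm 13.9
t 13.4 at [ 0.479  -0.0874  0.1173] delta tool [-0.0018  0.0003  0.1113] rows 1.7816990010055938 yaw [-1.6227e+02 -1.6000e-01 -1.7991e+02] F [-0.6 -1.2 -0.4]
```

View pics/w89.png

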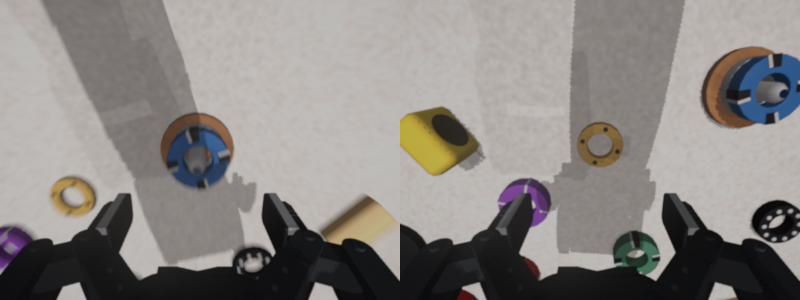

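Left half: the blue cutter sits on the collar on the wooden post. Right half: the brass ring is centred at about (600,145) and clear of the purple one.

>>> {"fn": "carry_out", "kwargs": {
  "deltas": [-0.001,0,0.05,0,0,0,-0.001,0,0.098,0,0,0,-0.001,0,0.1155,0,0,0,-0.001,0,0.1155,0,0,0]
}}

```text
time: 13.9
eef_pos: [0.48, -0.0865, 0.0023]
tcp_rot: [0.153, 0.988, 0.0, -0.002]
contact_force: [0.5, 0.2, 0.5]
opening: 0.999
finger_force: 0.0
```

>>> {"fn": "carry_out", "kwargs": {
  "deltas": [0,0,0,0,0,0,0,0,0,0,0,0,0,0,0,0,0,0,0,0,0,0,0,0,0,0,0,0,0,0],
  "grip": 35
}}

```text
time: 14.52
eef_pos: [0.4826, -0.0885, 0.0062]
tcp_rot: [0.153, 0.988, -0.0, 0.002]
contact_force: [-2.1, 2.0, 9.0]
opening: 0.592
finger_force: 39.9
```

>>> {"fn": "carry_out", "kwargs": {
  "deltas": [0,0,-0.03,0,0,0,0,0,-0.08,0,0,0,0,0,-0.12,0,0,0,0,0,-0.12,0,0,0]
}}

```text
time: 15.02
eef_pos: [0.484, -0.0891, 0.1284]
tcp_rot: [0.153, 0.988, -0.001, 0.005]
contact_force: [-0.0, 0.8, -1.9]
opening: 0.588
finger_force: 41.9
```

Run:
```python
from h import *
look('w10')
for h in (.130,.133): circ('w10',.481,-.087,h,.027); circ('w10',.481,-.087,h,.015,tol=.12)
plan(.4665,.0790,.12)
```

```text
w10 centre [ 0.4825 -0.088 ] r mm 27.1
w10 centre [ 0.4835 -0.089 ] r mm 15.6
w10 centre [ 0.4665 -0.1355] r mm 15.4
w10 centre [ 0.4815 -0.087 ] r mm 26.8
w10 centre [ 0.482 -0.088] r mm 15.3
w10 centre [ 0.4655 -0.134 ] r mm 15.1
t 15.07 at [ 0.4822 -0.0884  0.1256] delta tool [0.0657 0.1548 0.0052] rows 2.691042901381239 yaw [-162.36    0.27  179.89] F [-0.4 -0.1 -1.7]
```

>>> {"fn": "carry_out", "kwargs": {
  "deltas": [0.021,0.052,0,0,0,0,0.042,0.104,0,0,0,0,0.064,0.155,0,0,0,0,0.064,0.155,0,0,0,0,0.064,0.155,0,0,0,0]
}}

```text
time: 15.7
eef_pos: [0.4659, 0.0793, 0.1219]
tcp_rot: [0.153, 0.988, -0.0, -0.001]
contact_force: [-0.2, 0.4, -0.8]
opening: 0.585
finger_force: 42.0
```

Run:
```python
from h import *
look('w11')
for h in (.127,.13): circ('w11',.467,.079,h,.027); circ('w11',.467,.079,h,.015,tol=.12)
circ('w11',.467,.078,.014,.042,half=.07)
plan(.466,.0795,.06)
```

```text
w11 centre [0.4635 0.0805] r mm 26.4
w11 centre [0.4635 0.08  ] r mm 15.1
w11 centre [0.4585 0.082 ] r mm 14.2
w11 centre [0.462 0.082] r mm 26.3
w11 centre [0.4435 0.085 ] r mm 27.0
w11 centre [0.462  0.0805] r mm 14.9
w11 centre [0.457  0.0825] r mm 13.9
w11 centre [0.466  0.0795] r mm 41.4
t 15.75 at [0.4663 0.0787 0.1222] delta tool [0.0004 0.0007 0.0622] rows 0.9949865019936502 yaw [-1.6234e+02 -1.2000e-01  1.7999e+02] F [-0.3 -0.6 -0.8]
```

>>> {"fn": "carry_out", "kwargs": {
  "deltas": [-0.002,0,0.02,0,0,0,-0.002,0,0.04,0,0,0,-0.002,0,0.055,0,0,0,-0.002,0,0.063,0,0,0,-0.002,0,0.063,0,0,0]
}}

```text
time: 16.38
eef_pos: [0.4686, 0.0783, 0.0598]
tcp_rot: [0.154, 0.988, -0.0, -0.001]
contact_force: [1.1, 0.5, -1.8]
opening: 0.589
finger_force: 42.0
```

>>> {"fn": "carry_out", "kwargs": {
  "deltas": [0,0,0.002,0,0,0,0,0,0.002,0,0,0]
}}

```text
time: 16.62
eef_pos: [0.4692, 0.0787, 0.0588]
tcp_rot: [0.153, 0.988, 0.0, 0.001]
contact_force: [-0.0, -0.7, -1.2]
opening: 0.587
finger_force: 42.0
```

>>> {"fn": "carry_out", "kwargs": {
  "deltas": [0,0,0.002,0,0,0,0,0,0.002,0,0,0]
}}

```text
time: 16.88
eef_pos: [0.469, 0.0787, 0.0565]
tcp_rot: [0.153, 0.988, 0.0, 0.0]
contact_force: [-0.5, -0.6, -1.6]
opening: 0.59
finger_force: 42.0
```

>>> {"fn": "carry_out", "kwargs": {
  "deltas": [0,0,0.001,0,0,0,0,0,0.001,0,0,0]
}}

```text
time: 17.12
eef_pos: [0.469, 0.0787, 0.0563]
tcp_rot: [0.153, 0.988, -0.0, -0.0]
contact_force: [-2.7, 0.1, 5.7]
opening: 0.592
finger_force: 43.2
```

>>> {"fn": "carry_out", "kwargs": {
  "deltas": [0,0,0,0,0,0,0,0,0,0,0,0,0,0,0,0,0,0,0,0,-0.03,0,0,0,0,0,-0.08,0,0,0],
  "grip": 100
}}

```text
time: 17.75
eef_pos: [0.467, 0.0786, 0.1341]
tcp_rot: [0.153, 0.988, -0.0, -0.003]
contact_force: [0.4, 0.3, 0.1]
opening: 1.004
finger_force: 0.0
```

Run:
```python
from h import *
for n,x,y,h,r in [('red',.633,-.262,.02,.031),('black',.538,-.409,.014,.042),('bearing',.655,.102,.016,.029)]:
    print(n); [circ(t,x,y,h,r) for t in ('scene0','side0')]
s,_=ctrl.read_camera('scene');d,_=ctrl.read_camera('side')
cv2.imwrite('pics/sd17.png',np.hstack([cv2.resize(s[150:240,260:360,::-1],(400,360)),cv2.resize(d[190:280,230:330,::-1],(400,360))]))
plan(.632,-.262,.14); dl(.632-.469,-.262-.0787,0)
```

```text
red
scene0 none 0.031
side0 centre [ 0.6215 -0.273 ] r mm 30.5
black
scene0 centre [ 0.5425 -0.403 ] r mm 41.9
side0 centre [ 0.5315 -0.409 ] r mm 42.2
bearing
scene0 centre [0.6595 0.0915] r mm 28.7
side0 none 0.029
t 17.85 at [0.4729 0.0785 0.1412] delta tool [-0.2547 -0.2764  0.0033] rows 6.013864653835404 yaw [-162.37    0.67  179.97] F [-0.3 -0.8  1. ]
tool shift [-0.2586 -0.2753  0.    ]
```

View pics/sd17.png

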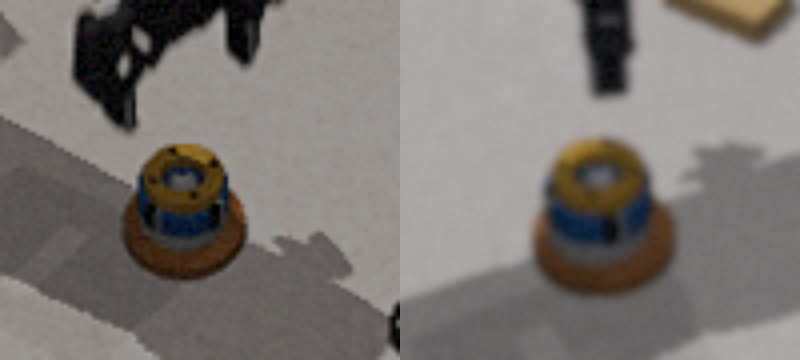

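Both views show collar, blue and brass stacked flat on the wooden post. Next, the red cutter.

>>> {"fn": "carry_out", "kwargs": {
  "deltas": [-0.042,-0.045,0,0,0,0,-0.084,-0.09,0,0,0,0,-0.126,-0.135,0,0,0,0,-0.168,-0.18,0,0,0,0,-0.21,-0.225,0,0,0,0]
}}

```text
time: 18.48
eef_pos: [0.6011, -0.2012, 0.1343]
tcp_rot: [0.153, 0.988, 0.0, -0.0]
contact_force: [0.1, -0.6, 0.5]
opening: 1.0
finger_force: 0.0
```

>>> {"fn": "carry_out", "kwargs": {
  "deltas": [-0.03,-0.03,0,0,0,0,-0.049,-0.05,0,0,0,0,-0.049,-0.05,0,0,0,0]
}}

```text
time: 18.85
eef_pos: [0.6323, -0.2636, 0.134]
tcp_rot: [0.154, 0.988, 0.0, -0.0]
contact_force: [-0.3, 0.5, 0.2]
opening: 1.0
finger_force: 0.0
```

Run:
```python
from h import *
look('w12',('red_cutter',.02),('black_stand',.014))
circ('w12',.632,-.262,.02,.031); circ('w12',.632,-.262,.02,.031,ch=1); circ('w12',.632,-.262,.02,.015,tol=.12)
circ('w12',.538,-.407,.014,.042)
plan(.632,-.262,.006)
```

```text
red_cutter 0.93 183 293 depth [ 0.6468 -0.3744  0.028 ] at h [ 0.6497 -0.3788  0.02  ]
red_cutter 0.68 319 241 depth [ 6.475e-01 -2.652e-01  6.000e-04] at h [ 0.641  -0.2634  0.02  ]
black_stand 0.87 91 163 depth [ 0.5376 -0.3957  0.0233] at h [ 0.537  -0.4015  0.014 ]
w12 centre [ 0.6315 -0.26  ] r mm 31.2
w12 centre [ 0.63   -0.2615] r mm 31.1
w12 centre [ 0.6335 -0.261 ] r mm 15.1
w12 centre [ 0.6275 -0.26  ] r mm 14.3
w12 centre [ 0.5375 -0.401 ] r mm 42.7
t 19.0 at [ 0.6317 -0.2607  0.1344] delta tool [-0.0009 -0.0012  0.1284] rows 2.0541933858962795 yaw [-1.6239e+02 -9.0000e-02 -1.7993e+02] F [-0.4  0.2  0.5]
```

View pics/w12.png

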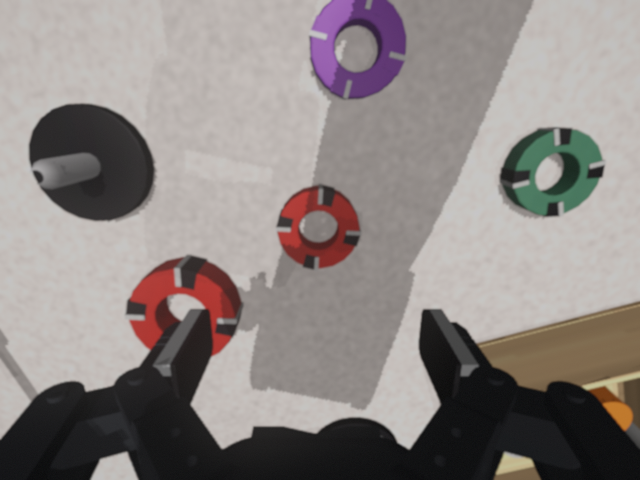

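The small red sits at (318,227) with a measured radius of 31 mm, so it's the right one. The larger red is at (185,305), the black foot at (92,162), and both fingers have clearance.

>>> {"fn": "carry_out", "kwargs": {
  "deltas": [0,0,0.055,0,0,0,0,0,0.11,0,0,0,0,0,0.128,0,0,0,0,0,0.128,0,0,0]
}}

```text
time: 19.5
eef_pos: [0.6316, -0.2607, 0.0064]
tcp_rot: [0.153, 0.988, 0.001, -0.001]
contact_force: [0.4, 0.7, 0.9]
opening: 0.999
finger_force: 0.0
```

>>> {"fn": "carry_out", "kwargs": {
  "deltas": [0,0,0,0,0,0,0,0,0,0,0,0,0,0,0,0,0,0,0,0,0,0,0,0,0,0,0,0,0,0],
  "grip": 40
}}

```text
time: 20.12
eef_pos: [0.6346, -0.2628, 0.0118]
tcp_rot: [0.153, 0.988, -0.001, 0.003]
contact_force: [-1.1, 0.4, 5.3]
opening: 0.689
finger_force: 41.7
```

>>> {"fn": "carry_out", "kwargs": {
  "deltas": [0,0,-0.03,0,0,0,0,0,-0.08,0,0,0,0,0,-0.105,0,0,0,0,0,-0.105,0,0,0]
}}

```text
time: 20.62
eef_pos: [0.6347, -0.2633, 0.1176]
tcp_rot: [0.153, 0.988, -0.002, 0.004]
contact_force: [-0.4, -0.4, -1.3]
opening: 0.689
finger_force: 43.4
```

Run:
```python
from h import *
look('w13')
for h in (.12,.123): circ('w13',.633,-.261,h,.031); circ('w13',.633,-.261,h,.015,tol=.12)
circ('w13',.538,-.404,.014,.042); circ('w13',.538,-.404,.014,.042,ch=1)
plan(.538,-.404,.11); dl(.538-.632,-.404+.262,0)
```

```text
w13 none 0.031
w13 centre [ 0.636  -0.2635] r mm 15.8
w13 centre [ 0.6285 -0.2615] r mm 30.3
w13 centre [ 0.634 -0.263] r mm 15.5
w13 centre [ 0.537 -0.4  ] r mm 42.4
w13 centre [ 0.537 -0.4  ] r mm 42.4
t 20.68 at [ 0.6332 -0.2624  0.1146] delta tool [ 0.0479 -0.1638  0.0046] rows 2.730903378929651 yaw [-162.36    0.21  179.88] F [-0.9 -0.1 -3.5]
tool shift [ 0.0466 -0.1638  0.    ]
```

>>> {"fn": "carry_out", "kwargs": {
  "deltas": [0.016,-0.054,0,0,0,0,0.032,-0.108,0,0,0,0,0.047,-0.162,0,0,0,0,0.047,-0.162,0,0,0,0,0.047,-0.162,0,0,0,0]
}}

```text
time: 21.3
eef_pos: [0.5376, -0.4013, 0.1104]
tcp_rot: [0.154, 0.988, 0.001, -0.001]
contact_force: [0.5, -0.4, -1.4]
opening: 0.687
finger_force: 43.5
```

Run:
```python
from h import *
look('w14')
for h in (.12,.123): circ('w14',.538,-.404,h,.031); circ('w14',.538,-.404,h,.015,tol=.12)
circ('w14',.538,-.404,.014,.042,half=.07)
plan(.538,-.403,.026)
a=cv2.imread('pics/w14.png');s,_=ctrl.read_camera('scene');d,_=ctrl.read_camera('side')
cv2.imwrite('pics/w14b.png',np.hstack([cv2.resize(a,(400,300)),cv2.resize(s[290:410,130:290,::-1],(400,300))]))
```

```text
w14 none 0.031
w14 centre [ 0.5355 -0.4   ] r mm 14.9
w14 none 0.031
w14 centre [ 0.5335 -0.3995] r mm 14.7
w14 centre [ 0.5395 -0.4025] r mm 42.1
t 21.35 at [ 0.5382 -0.4008  0.1107] delta tool [-0.0006 -0.0023  0.0847] rows 1.3564550542588063 yaw [-1.6239e+02 -9.0000e-02 -1.7987e+02] F [ 0.6  0.5 -2. ]
```

View pics/w14b.png

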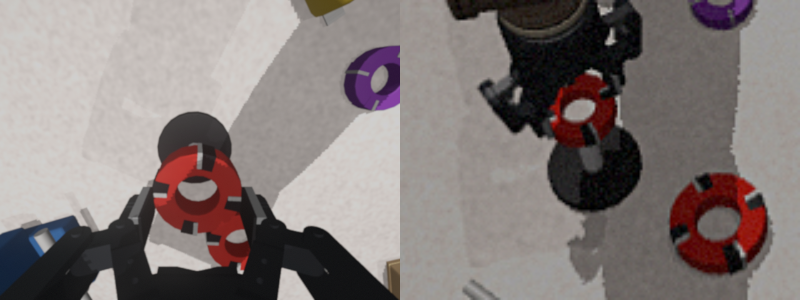

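The red cutter hangs level over the black post. Shifting about 2 mm and lowering.

>>> {"fn": "carry_out", "kwargs": {
  "deltas": [-0.002,-0.001,0.02,0,0,0,-0.002,-0.001,0.04,0,0,0,-0.002,-0.001,0.06,0,0,0,-0.002,-0.001,0.075,0,0,0,-0.002,-0.001,0.081,0,0,0]
}}

```text
time: 22.08
eef_pos: [0.5393, -0.4029, 0.0292]
tcp_rot: [0.153, 0.988, 0.001, -0.001]
contact_force: [0.1, -0.2, -1.2]
opening: 0.693
finger_force: 43.5
```

>>> {"fn": "carry_out", "kwargs": {
  "deltas": [0,0,0.002,0,0,0,0,0,0.002,0,0,0]
}}

```text
time: 22.32
eef_pos: [0.5405, -0.4041, 0.0301]
tcp_rot: [0.153, 0.988, -0.0, 0.001]
contact_force: [-0.6, 0.0, -1.5]
opening: 0.688
finger_force: 43.5
```

>>> {"fn": "carry_out", "kwargs": {
  "deltas": [0,0,0.0015,0,0,0,0,0,0.0015,0,0,0]
}}

```text
time: 22.58
eef_pos: [0.5402, -0.4038, 0.0283]
tcp_rot: [0.153, 0.988, -0.0, 0.0]
contact_force: [-0.3, -0.3, -2.0]
opening: 0.69
finger_force: 43.5
```

>>> {"fn": "carry_out", "kwargs": {
  "deltas": [0,0,0.002,0,0,0,0,0,0.002,0,0,0]
}}

```text
time: 22.82
eef_pos: [0.5402, -0.4037, 0.026]
tcp_rot: [0.153, 0.988, -0.0, 0.0]
contact_force: [-0.2, -0.0, -1.1]
opening: 0.689
finger_force: 43.6
```

>>> {"fn": "carry_out", "kwargs": {
  "deltas": [0,0,0.001,0,0,0,0,0,0.001,0,0,0]
}}

```text
time: 23.08
eef_pos: [0.5402, -0.4038, 0.0258]
tcp_rot: [0.153, 0.988, -0.0, -0.0]
contact_force: [-2.4, 1.2, 4.4]
opening: 0.688
finger_force: 44.5
```

Seated. Release, rise, then over to the bearing near (0.656, 0.102).

>>> {"fn": "carry_out", "kwargs": {
  "deltas": [0,0,0,0,0,0,0,0,0,0,0,0,0,0,0,0,0,0,0,0,-0.04,0,0,0,0,0,-0.1,0,0,0],
  "grip": 100
}}

```text
time: 23.7
eef_pos: [0.5386, -0.4022, 0.1226]
tcp_rot: [0.153, 0.988, 0.002, -0.003]
contact_force: [0.1, -0.7, 0.7]
opening: 1.001
finger_force: 0.0
```

Run:
```python
from h import *
look('w15')
circ('w15',.539,-.403,.034,.031,ch=1); circ('w15',.539,-.403,.014,.042); circ('w15',.539,-.403,.034,.015,tol=.12)
plan(.655,.102,.13); dl(.655-.540,.102+.4038,0)
```

```text
w15 none 0.031
w15 centre [ 0.5375 -0.406 ] r mm 41.8
w15 centre [ 0.541 -0.404] r mm 15.4
t 23.75 at [ 0.5433 -0.4066  0.1353] delta tool [0.0475 0.5185 0.0017] rows 8.331409345126717 yaw [-162.38    0.51  179.49] F [ 3.2 -1.4  6.2]
tool shift [0.0437 0.5169 0.    ]
```

>>> {"fn": "carry_out", "kwargs": {
  "deltas": [0.005,0.06,0,0,0,0,0.01,0.12,0,0,0,0,0.015,0.18,0,0,0,0,0.02,0.24,0,0,0,0,0.025,0.3,0,0,0,0]
}}

```text
time: 24.38
eef_pos: [0.6075, -0.1083, 0.1249]
tcp_rot: [0.153, 0.988, -0.0, 0.001]
contact_force: [0.4, 0.0, 0.5]
opening: 1.001
finger_force: 0.0
```

>>> {"fn": "carry_out", "kwargs": {
  "deltas": [0.005,0.06,0,0,0,0,0.01,0.12,0,0,0,0,0.015,0.18,0,0,0,0,0.019,0.217,0,0,0,0,0.019,0.217,0,0,0,0]
}}

```text
time: 25.0
eef_pos: [0.6549, 0.1053, 0.1246]
tcp_rot: [0.151, 0.988, 0.0, 0.0]
contact_force: [0.3, -0.9, 0.0]
opening: 1.002
finger_force: 0.0
```

Run:
```python
from h import *
look('w16',('bearing',.016))
circ('w16',.655,.102,.016,.029); circ('w16',.655,.102,.016,.015,tol=.12)
plan(.655,.102,.003)
```

```text
bearing 0.56 311 242 depth [0.6659 0.0984 0.001 ] at h [0.6609 0.1002 0.016 ]
w16 centre [0.651  0.1025] r mm 29.2
w16 centre [0.648  0.1025] r mm 14.4
t 25.1 at [0.6546 0.1025 0.1245] delta tool [-0.0005 -0.0003  0.1215] rows 1.9434076742308335 yaw [-1.6241e+02 -2.0000e-02  1.7997e+02] F [ 0.4  0.2 -0.1]
```

View pics/w16.png

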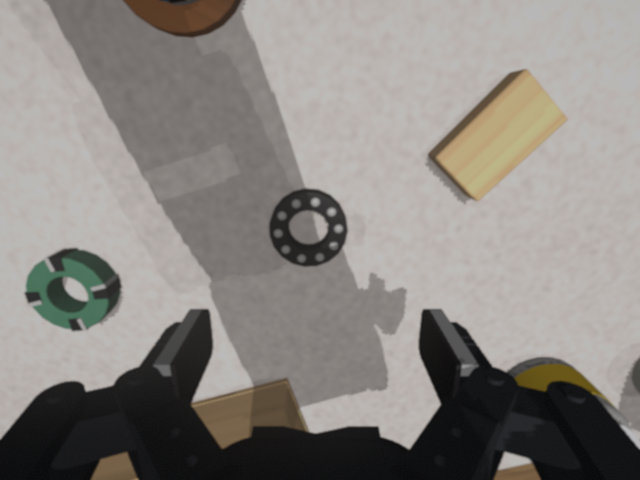

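The bearing is at (309,228), and the green cutter and the box are clear of the fingers. Descending with a 2 mm correction.

>>> {"fn": "carry_out", "kwargs": {
  "deltas": [0.002,0,0.055,0,0,0,0.002,0,0.105,0,0,0,0.002,0,0.121,0,0,0,0.002,0,0.121,0,0,0]
}}

```text
time: 25.6
eef_pos: [0.6524, 0.102, 0.0031]
tcp_rot: [0.154, 0.988, -0.0, -0.001]
contact_force: [-0.1, 0.1, 0.6]
opening: 0.997
finger_force: 0.0
```

>>> {"fn": "carry_out", "kwargs": {
  "deltas": [0,0,0,0,0,0,0,0,0,0,0,0,0,0,0,0,0,0,0,0,0,0,0,0,0,0,0,0,0,0],
  "grip": 40
}}

```text
time: 26.22
eef_pos: [0.6553, 0.1027, 0.0075]
tcp_rot: [0.153, 0.988, 0.0, 0.003]
contact_force: [-0.6, -1.1, 5.7]
opening: 0.646
finger_force: 41.6
```

>>> {"fn": "carry_out", "kwargs": {
  "deltas": [0,0,-0.03,0,0,0,0,0,-0.08,0,0,0,0,0,-0.12,0,0,0,0,0,-0.12,0,0,0]
}}

```text
time: 26.72
eef_pos: [0.6562, 0.1033, 0.1299]
tcp_rot: [0.153, 0.988, 0.001, 0.005]
contact_force: [-0.1, -0.1, -2.4]
opening: 0.641
finger_force: 43.0
```

Run:
```python
from h import *
look('w17')
for h in (.130,.134): circ('w17',.653,.1025,h,.029); circ('w17',.653,.1025,h,.015,tol=.12)
plan(.540,-.4035,.12)
```

```text
w17 centre [0.6515 0.1055] r mm 28.0
w17 centre [0.651  0.1055] r mm 14.5
w17 none 0.029
w17 none 0.015
t 26.77 at [0.6541 0.1032 0.1264] delta tool [-0.0446 -0.5175  0.0058] rows 8.311044838999218 yaw [-162.37    0.29 -179.99] F [-1.1 -0.9 -2.7]
```

>>> {"fn": "carry_out", "kwargs": {
  "deltas": [-0.005,-0.06,0,0,0,0,-0.01,-0.12,0,0,0,0,-0.015,-0.18,0,0,0,0,-0.02,-0.24,0,0,0,0,-0.026,-0.3,0,0,0,0]
}}

```text
time: 27.4
eef_pos: [0.5846, -0.1916, 0.1211]
tcp_rot: [0.153, 0.988, 0.001, -0.002]
contact_force: [0.0, -0.5, -2.0]
opening: 0.641
finger_force: 43.0
```

>>> {"fn": "carry_out", "kwargs": {
  "deltas": [-0.005,-0.06,0,0,0,0,-0.01,-0.12,0,0,0,0,-0.015,-0.18,0,0,0,0,-0.02,-0.216,0,0,0,0,-0.02,-0.216,0,0,0,0]
}}

```text
time: 28.02
eef_pos: [0.5383, -0.4045, 0.121]
tcp_rot: [0.155, 0.988, 0.001, -0.002]
contact_force: [-0.9, 1.3, -1.4]
opening: 0.641
finger_force: 43.1
```

Run:
```python
from h import *
look('w18')
for h in (.127,.13): circ('w18',.54,-.403,h,.029); circ('w18',.54,-.403,h,.015,tol=.12)
circ('w18',.54,-.403,.014,.042,half=.07)
plan(.540,-.4035,.0415)
a=cv2.imread('pics/w18.png');s,_=ctrl.read_camera('scene')
cv2.imwrite('pics/w18b.png',np.hstack([cv2.resize(a,(400,300)),cv2.resize(s[290:410,130:290,::-1],(400,300))]))
```

```text
w18 centre [ 0.535 -0.404] r mm 29.0
w18 centre [ 0.53  -0.401] r mm 14.2
w18 none 0.029
w18 centre [ 0.5285 -0.401 ] r mm 13.8
w18 centre [ 0.537 -0.403] r mm 41.5
t 28.07 at [ 0.5388 -0.4026  0.121 ] delta tool [-0.0017 -0.0007  0.0795] rows 1.2718841739251345 yaw [-1.6223e+02 -1.7000e-01 -1.7979e+02] F [-0.1  0.7 -1.7]
```

View pics/w18b.png

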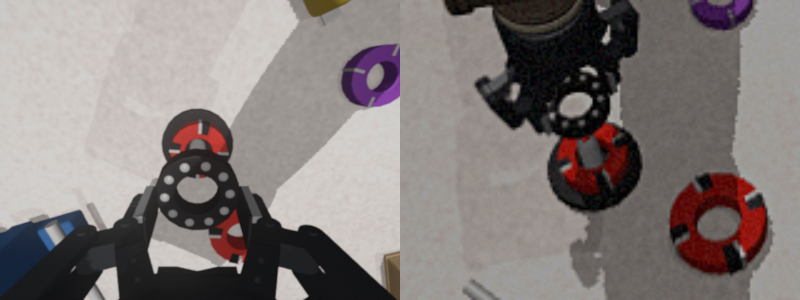

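The red cutter is seated on the black foot and the bearing hangs over its post. I'll shift +x by about 3 mm and lower.

>>> {"fn": "carry_out", "kwargs": {
  "deltas": [-0.003,0,0.02,0,0,0,-0.003,0,0.04,0,0,0,-0.003,0,0.06,0,0,0,-0.003,0,0.073,0,0,0,-0.003,0,0.075,0,0,0]
}}

```text
time: 28.75
eef_pos: [0.5425, -0.4027, 0.0469]
tcp_rot: [0.153, 0.988, 0.001, -0.001]
contact_force: [0.1, 0.4, -2.0]
opening: 0.636
finger_force: 43.1
```

>>> {"fn": "carry_out", "kwargs": {
  "deltas": [0,0,0.002,0,0,0,0,0,0.002,0,0,0]
}}

```text
time: 29.0
eef_pos: [0.5437, -0.4041, 0.0477]
tcp_rot: [0.153, 0.988, -0.0, 0.001]
contact_force: [-0.1, 0.1, -0.8]
opening: 0.641
finger_force: 43.1
```

>>> {"fn": "carry_out", "kwargs": {
  "deltas": [0,0,0.0015,0,0,0,0,0,0.0015,0,0,0]
}}

```text
time: 29.25
eef_pos: [0.5433, -0.4037, 0.0456]
tcp_rot: [0.153, 0.988, -0.0, 0.0]
contact_force: [-1.1, -0.5, -2.5]
opening: 0.642
finger_force: 43.1
```

>>> {"fn": "carry_out", "kwargs": {
  "deltas": [0,0,0.003,0,0,0,0,0,0.003,0,0,0]
}}

```text
time: 29.5
eef_pos: [0.543, -0.4033, 0.0419]
tcp_rot: [0.153, 0.988, 0.0, -0.0]
contact_force: [-0.3, 0.1, -2.4]
opening: 0.639
finger_force: 43.1
```

>>> {"fn": "carry_out", "kwargs": {
  "deltas": [0,0,0.0015,0,0,0,0,0,0.0015,0,0,0]
}}

```text
time: 29.75
eef_pos: [0.5432, -0.4036, 0.0415]
tcp_rot: [0.153, 0.988, 0.0, -0.0]
contact_force: [-1.4, 2.2, 2.6]
opening: 0.644
finger_force: 43.5
```

Contact at the expected 0.0415 m. Release, rise and check.

>>> {"fn": "carry_out", "kwargs": {
  "deltas": [0,0,0,0,0,0,0,0,0,0,0,0,0,0,0,0,0,0,0,0,-0.04,0,0,0,0,0,-0.1,0,0,0],
  "grip": 100
}}

```text
time: 30.38
eef_pos: [0.5419, -0.4023, 0.1387]
tcp_rot: [0.153, 0.988, 0.002, -0.002]
contact_force: [1.4, -1.9, -0.3]
opening: 1.004
finger_force: 0.0
```

>>> {"fn": "carry_out", "kwargs": {
  "deltas": [0.04,0,-0.03,0,0,0,0.08,0,-0.06,0,0,0,0.08,0,-0.06,0,0,0,0.08,0,-0.06,0,0,0]
}}

```text
time: 30.88
eef_pos: [0.4671, -0.3793, 0.2006]
tcp_rot: [0.153, 0.988, -0.0, 0.0]
contact_force: [0.6, -0.3, -0.7]
opening: 1.0
finger_force: 0.0
```

Run:
```python
from h import *
for n,q in (('scene1','scene'),('side1','side')):
    im,d=ctrl.read_camera(q); np.savez(n+'.npz',im=im,d=d,T=T_wc(q))
    print(n); [circ(n,*a) for a in ((.541,-.403,.05,.029),(.541,-.403,.05,.015),(.541,-.403,.014,.042),(.468,.079,.062,.027))]
s=np.load('scene1.npz')['im'];d=np.load('side1.npz')['im']
c=lambda im,x,y:cv2.resize(im[y:y+75,x:x+100,::-1],(400,300))
cv2.imwrite('pics/end.png',np.vstack([np.hstack([c(s,160,310),c(d,375,355)]),np.hstack([c(s,256,165),c(d,230,205)])]))
look('w19')
circ('w19',.541,-.403,.05,.029);plan(.541,-.403,.1)
```

```text
scene1
scene1 none 0.029
scene1 none 0.015
scene1 centre [ 0.5425 -0.4045] r mm 42.9
scene1 centre [0.469  0.0785] r mm 26.5
side1
side1 none 0.029
side1 none 0.015
side1 centre [ 0.5305 -0.41  ] r mm 40.7
side1 none 0.027
w19 centre [ 0.5385 -0.402 ] r mm 29.7
t 31.02 at [ 0.4672 -0.379   0.1992] delta tool [-0.0778 -0.0006  0.0991] rows 2.0158586814995405 yaw [-1.6238e+02 -9.0000e-02 -1.7990e+02] F [-0.3  0.3  0.1]
```

View pics/end.png

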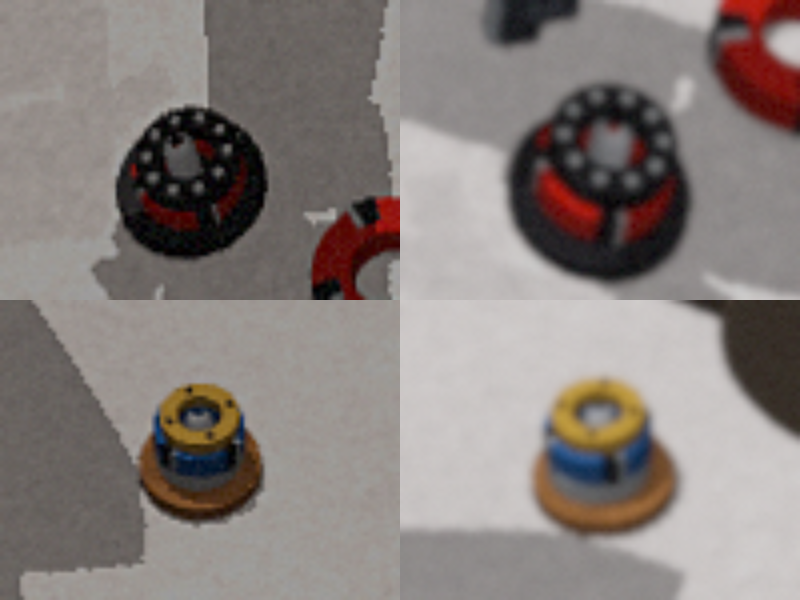

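Both stacks are complete and lie flat around their posts, and the gripper is clear. Handing in.

```bash
python3 -c "
from h import *
print(ctrl.sign_off())"
```

```text
the job is handed in; nothing more can be done
None
```

Both cutter sets are on their posts: collar, blue cutter, brass ring on the wooden foot, red cutter and bearing on the black foot. All five were lowered to touchdown before release, the green cutter was left alone, and the job was handed in at about 31 s; `sign_off` gave no verdict.

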